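Brew a large coffee on a pod machine

ROBOT

A 6-joint arm with a two-finger parallel gripper is mounted at the origin on a cart in front of the work surface, level with it; the furniture and walls round the work are solid. World frame = base frame: x ahead of the robot, y to its left, z up, the work surface at z = 0. Lengths are in mm, angles in rad, forces in N, time in s.
With the tool pointing down it reaches from about 325 to 875 mm from the base axis. Payload 4.4 kg.
Tool frame: the origin (TCP) lies midway between the tips of the shut fingers; the grasp point (between the pads) lies arm.grasp_offset behind it (arm.grasp_offset is the distance from the TCP to the grasp point, in mm); z points along the fingers, y is the line along which they close (so a half turn about z gives the same grasp; the last joint's range is limited). The gripper opens to 85 mm and grips with 20 to 120 N. Pads are 22 mm wide; open, the fingers measure 114 mm over their backs; the gripper's body (76 mm by 85 mm) begins 54 mm behind the grasp point. The pads swing forward as they close: fully open they stand 13 mm farther back than shut.
Start: joints at [1.185, 0.207, 1.542, -0, 1.393, -0.15], TCP at [133.783, 559.222, 231.282] pointing down, gripper open.
Joint ranges: [-2.73, 2.73], [-0.86, 2.22], [0.23, 2.46], [-1.11, 4.25], [0.08, 2.63], [-2.82, 2.82]. Speed limits (rad/s): [2.79, 2.79, 3.14, 3.14, 3.14, 3.14].

INTERFACE

Orientations are given as a unit quaternion [x, y, z, w].
In Python, from workcell import monitor, optics, ticket, arm gives the robot as it stands. The module is installed in compiled form; this text tells all that it offers.
- The arm moves only by the tool arm_command, never from a script. Its argument "plan" is a list of rows, each an object with "jaw": the opening, from 0 (shut) to 1 (fully open); "linear": the shift along the tool's x, y, z normalised to -1 to 1, where 1 is 300 mm, a list of three; "roll": the turn about the tool's z normalised to -1 to 1, where 1 is pi rad. In form: [{"jaw": jaw, "linear": [tx, ty, tz], "roll": roll}, ...]. A call has exactly 10 rows; each row is the pose to reach, as a shift and turn from the pose commanded when the call began, along the tool's axes at that moment, turning the shorter way round; what a row does not reach only later rows make up. A row lasts 1/8 s, in which the tool goes at most 62.5 mm and 10.7 degrees, less where a joint would pass 70% of its speed; a pose out of reach is approached as far as the arm can. A call with a number of a shift or a turn outside -1 to 1 is refused whole. A call with a gripper value outside its range is refused whole. The fingers move at their own pace and stop on an object; "newtons" is the grip in N (left out, the last holds). Time passes only in rows, so rows that repeat a pose let the fingers close, or fill a call up. It gives the time, the measured TCP pose, the force, the opening and the grip force at its end, in the units of the state.
- monitor.observe(): the state, without advancing time (a new reading comes with each control period).
- optics.get_image(name): name is "scene" or "top"; returns the picture (420x560x3 uint8, red, green, blue); there is no depth.
- optics.camera_model(name): a dict with "fov_y" (degrees; the focal length in pixels is half the picture's height over the tangent of half this angle, whatever the lens; pixels are square), "cx", "cy" (the principal point, pixels), "xyz" and "attitude" of the camera in the world. Camera axes: x right, y up, looking along -z (the intrinsics and any distortion apply to the point x, -y, -z); pixel columns grow to the right and rows downward; lengths in mm; the calibration is good to about 2 mm. A picture is of the moment at which its call begins. camera_model takes no time and is no camera call.
- ticket.hand_in(): hands the job in; it is judged then, once.
The state is a dict: "time": time; "joint_pos": joint angles; "joint_velocities": joint speeds; "joint_torque": joint torques, N m; "tool_pos": TCP position; "tool_rot": TCP orientation; "contact_force": force on the tool from outside, world axes, zero at the start; "moment": the same for the moment, N m; "opening": finger opening in mm; "gripper_force": force on a finger pad.
Only numpy, scipy, OpenCV 4.12 (cv2) and the standard library are available. Lean on these libraries where they do the work, as an engineer would, in place of code of your own. Each camera call takes 0.05 s, during which the arm holds its last target. There are 200 camera calls.

TASK

Make a large coffee: the pod is already in the machine and the cream mug stands under its spout. First switch the machine on by pressing the raised front end of its white rocker until it snaps over, then push the open brewing head down until it clicks fully shut, and last press the large-cup button, the bigger of the two round ones, all the way in and let it come back up. Do not press the small-cup button or press the large one early, and do not lift, push away or knock over the mug, the pods or anything else standing around: everything is done by pressing with the fingers.

Things in the scene. Friction and masses are not known exactly. Their poses are not given: they have to be found in the camera images.
- coffee_machine: Red pod coffee machine, fixed, 235 deep x 215 wide x 220 high mm, head shut. Origin: mid-depth, worktop level; x to its back, y to the left as the robot sees it, z up. Right half (y -100 to 0): mug bay, brew block (top z 205), hinged black head; behind it a tank (x 65 to 116, top z 219). Left (y 30 to 110): control shoulder, flat panel at z 151; its three controls stand along y 70.
- power_rocker (a joint): White power rocker, 52 long (along machine x) x 26 wide, pivot at machine x 47, y 70. 0 = off (front end, towards the machine's front, stands 13 mm above the panel), 0.36 = on (front end down, rear end up). About 3.5 N on the front end tip it past the middle (0.18); then it snaps over by itself and stays.
- rocker_front (a point): Point to press on the power rocker: on its top face, middle of its front half, 18 mm ahead of the pivot. At machine x 29, y 70, z 164 when off, z 157 when on; moves with the rocker.
- brew_head (a joint): Hinge of the brewing head. 0 = shut and held by its roller catch, positive = opening upwards (starts between 0.6 and 0.95 rad). It stays at any angle (friction: about 1 N at its front edge moves it); from 0.08 rad down it meets the catch and needs about 4 N at the front edge (more nearer the hinge), past 0.05 rad it snaps to 0. It needs no holding down.
- head_tab (a point): Point on top of the brewing head, 115 mm from the hinge along the head, mid-width; moves with it. Head: black plate 122 x 90 x 20 mm, aluminium tab in front (end 136 mm from the hinge). Hinge axis along machine y at x 12, z 208; this point is 20 mm above the hinge line's plane. Shut: x -103, y -50, z 228. Open, its top face looks up and back, so pressing straight down from above shuts it.
- large_cup (a joint): Travel of the large-cup button in m: 0 = out, 0.006 = fully in (about 4 N; a spring brings it back).
- large_cup_top (a point): Centre of the top of the large-cup button: round aluminium button, diameter 28 mm, the foremost control (machine x -85, y 70), top at z 161 when out, z 155 when fully in; its surrounding ring stands at z 154.
- small_cup (a joint): Travel of the small-cup button in m, 0 = out, 0.006 = fully in. Must stay out.
- small_cup_top (a point): Centre of the top of the small-cup button: round aluminium button, diameter 20 mm, 50 mm behind the large one (machine x -35, y 70), top at z 161.
- cream_mug: Cream mug with a handle, 78 wide x 116 over the handle x 101 high, standing on the drip grid (top at z 22) under the spout, its handle to the machine's right. Origin at its underside, mid of the overall extents. Stays where it is.
- pod_well (a point): Centre of the pod well mouth, in the top of the brew block under the head, machine x -58, y -50, z 205 (mm).
- loaded_pod: Brown-topped coffee pod, 51 diameter x 42 high, in the pod well with its top flush with the brew block. Origin at the centre of its underside. Stays in the well.
- pod_green: Spare coffee pod with green top, 51 diameter x 42 high, on the worktop at the right of the machine. Bystander.
- pod_orange: Spare coffee pod with orange top, 51 diameter x 42 high, on the worktop at the right of the machine. Bystander.
- teaspoon: Steel teaspoon, 139 x 30 x 10, lying on the worktop left of the machine. Bystander.
- sugar_tin: Dark blue round tin with a lid, 97 diameter x 110 high. Bystander.
- striped_mug: Mug with coloured stripes, 87 x 125 x 103. Bystander.
- jam_jar: Glass jar of red jam with a white lid, 69 diameter x 99 high. Bystander.
Mind the look-alikes: they are no part of the job. Leave any turquoise or yellow look-alike of the cream_mug alone.

How it is judged (in metres and radians):
On the way, in this order (a step that is already met when the one before it is completed fails the run):
1. the power rocker has snapped over to on (value of joint power_rocker above 0.3 rad), for 0.2 s.
2. the brewing head is fully shut (value of joint brew_head below 0.02 rad), for 0.2 s.
3. the large-cup button is pressed in (value of joint large_cup above 0.0045 m), for 0.1 s.
At the end, for the whole second after the job is handed in: The rocker is on (over 0.30 rad), the brewing head is shut (under 0.02 rad), both cup buttons are out again (under 1.5 mm), the cream mug stands upright and still, and it, the pods, spoon, tin, striped mug and jar are within 20 mm of where they stood (value of joint power_rocker above 0.3 rad and value of joint brew_head below 0.02 rad and value of joint each of large_cup, small_cup below 0.0015 m and angle between cream_mug's own z axis and vertical below 0.1 rad and distance of each of cream_mug, loaded_pod, pod_green, pod_orange, teaspoon, sugar_tin, striped_mug, jam_jar from where it was at the start of the episode below 0.02 m and linear speed of cream_mug below 0.02 m/s); the robot touches nothing.
It fails at once if the small-cup button is pressed in by more than 2 mm (value of joint small_cup above 0.002 m).
It fails at once if the large-cup button is pressed in by more than 3 mm while the machine is off or its head is not shut (value of joint large_cup above 0.003 m and (value of joint power_rocker below 0.25 rad or value of joint brew_head above 0.03 rad)).
It fails at once if the mug under the spout or the pod in the machine is moved more than 20 mm from its place (distance of any of cream_mug, loaded_pod from where it was at the start of the episode above 0.02 m).
It fails at once if a spare pod, the spoon, tin, striped mug or jar is pushed or knocked more than 20 mm from its place (distance of any of pod_green, pod_orange, teaspoon, sugar_tin, striped_mug, jam_jar from where it was at the start of the episode above 0.02 m).
It fails at once if a mug, pod, the spoon, tin or jar is lifted more than 12 mm (z of cream_mug in the frame of coffee_machine above 0.034 m or z of loaded_pod in the frame of coffee_machine above 0.174 m or z of any of pod_green, pod_orange, teaspoon, sugar_tin, striped_mug, jam_jar in the frame of coffee_machine above 0.012 m).
It also fails if it takes over 45 s, if anything falls off the work surface, if the arm or the gripper's body presses on something with over 40 N, if the wrist force passes 120 N, or if a joint passes its speed limit or range.

## Working session

There is one attempt and no reset: what is moved stays moved. The work goes in short steps, Python scripts to look and compute and a tool call to move; the robot and the scene stay as the last step left them, time stands still between calls to the robot, and variables do not carry over. Pictures are saved under pics/ and viewed, at most 10 in all, crops included, and the job is handed in when it is done.

Besides the shell and the picture viewer there is one more tool, called after "Emit:" as a command line: name --argument value ..., lists and objects as JSON in quotes. arm_command: Moves the arm, as the interface text tells. Scaled input: -1 to 1 covers 300 mm each way for a shift and pi rad each way for a turn. Its arguments: {"type":"object","properties":{"plan":{"type":"array"},"newtons":{"type":"number"}},"required":["plan"]}

```bash
mkdir -p pics; python3 - <<'E'
from workcell import monitor, optics, arm
import cv2
for n in("scene","top"):
    cv2.imwrite(f"pics/{n}0.png",cv2.cvtColor(optics.get_image(n),cv2.COLOR_RGB2BGR)); print(optics.camera_model(n))
print(monitor.observe(), arm.grasp_offset)
E
```

```text
{'fov_y': 49.38236647712659, 'cx': 278.91092313971023, 'cy': 212.6524329382514, 'xyz': array([ 272.83790322, -542.64349153, 1222.33022685]), 'attitude': array([ 0.24970276, -0.06564446, -0.22600988,  0.93928636])}
{'fov_y': 49.91627842474933, 'cx': 272.7902185430123, 'cy': 208.20385902498384, 'xyz': array([ 424.94963076,  -23.09679013, 1503.53915393]), 'attitude': array([-0.03555241,  0.03141694,  0.7139602 , -0.69857701])}
{'time': 0.1, 'joint_pos': array([ 1.18549263e+00,  2.07383024e-01,  1.54283822e+00,  1.23044654e-05,
        1.39352898e+00, -1.50520748e-01]), 'joint_velocities': array([ 1.15780523e-04, -3.90153154e-04, -1.53202450e-03,  4.56259898e-05,
        2.09033240e-03, -1.43443330e-03]), 'joint_torque': array([-3.97472550e-04, -3.84094620e+01, -2.92549539e+01, -2.26712800e-04,
        4.93883999e-03,  7.56286170e-06]), 'tool_pos': array([133.51433733, 558.55988664, 230.20164281]), 'tool_rot': array([ 1.17123049e-01,  9.93116825e-01, -1.03869296e-03, -2.91412044e-04]), 'contact_force': array([0.92552065, 0.02681408, 0.2190486 ]), 'moment': array([ 0.00972149, -0.01430119, -0.0201006 ]), 'gripper_force': 0.0, 'opening': 85.6584852892476} 18.700000000000003
```

View pics/scene0.png

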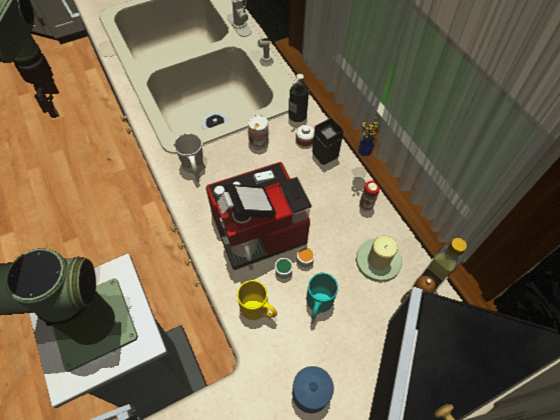

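View pics/top0.png

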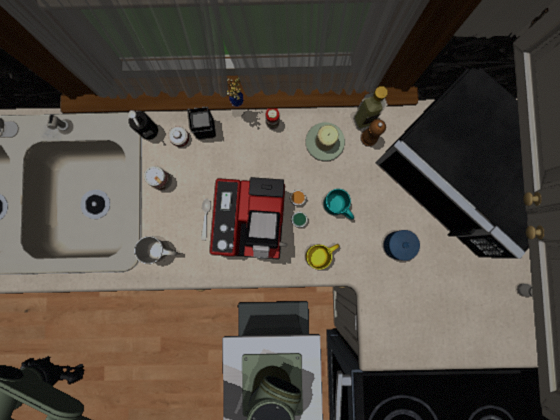

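The scene view shows the machine at about (258,212) and the top view shows it at about (248,218). The white rocker is at (225,200) in top, with two round buttons in front of it. The turquoise and yellow mugs are look-alikes outside the machine. Next I'll take close crops.

```bash
python3 - <<'E'
import cv2
t=cv2.imread("pics/top0.png")[165:270,195:315]; cv2.imwrite("pics/t1.png",cv2.resize(t,None,fx=5.6,fy=5.6,interpolation=cv2.INTER_CUBIC))
t=cv2.imread("pics/scene0.png")[155:275,195:325]; cv2.imwrite("pics/s1.png",cv2.resize(t,None,fx=5,fy=5,interpolation=cv2.INTER_CUBIC))
E
```

```text
(no output)
```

View pics/t1.png

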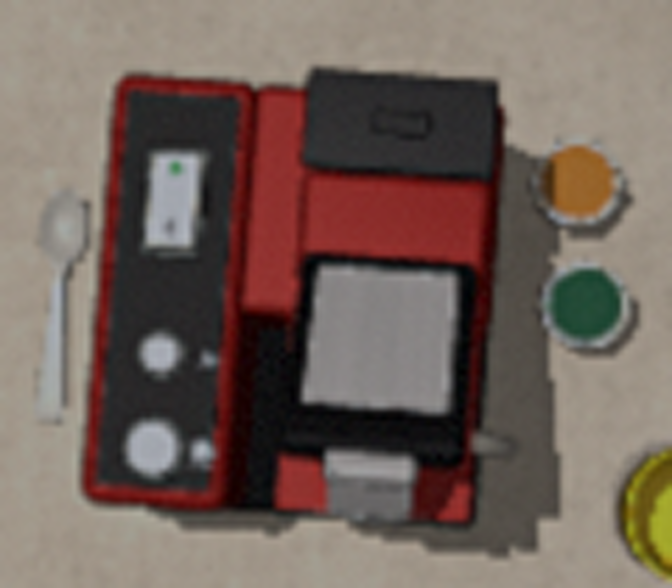

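View pics/s1.png

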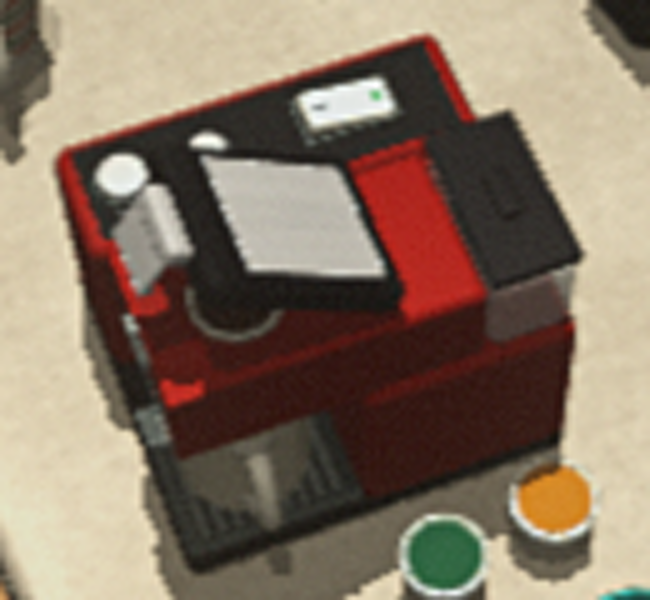

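The top crop shows the large button at (152,447), the small one at (160,353) and the rocker centre at (173,200). The scene crop shows the large button at (123,175) and the rocker at (348,103), and the head is open. The only round white items are the two buttons, plus two small icon lights. The large button is the front, bigger one.

```bash
cat > h.py <<'E'
import numpy as np
from scipy.spatial.transform import Rotation as R
from scipy.optimize import least_squares
from workcell import optics
C={n:optics.camera_model(n) for n in("scene","top")}
def proj(n,p):
    c=C[n]; q=R.from_quat(c["attitude"]).inv().apply(np.atleast_2d(p)-c["xyz"]); f=210/np.tan(np.radians(c["fov_y"])/2)
    return np.c_[c["cx"]-f*q[:,0]/q[:,2], c["cy"]+f*q[:,1]/q[:,2]]
def top(u,v): return "top",(u+.5)/5.6-.5+195,(v+.5)/5.6-.5+165
def scn(u,v): return "scene",(u+.5)/5-.5+195,(v+.5)/5-.5+155
def M(s,p): return R.from_euler("z",s[2]).apply(np.atleast_2d(p))+[s[0],s[1],0]
E
python3 - <<'E'
from h import *
o=[(top(152,447),(-85,70,161)),(top(160,353),(-35,70,161)),(top(173,200),(47,70,160)),(scn(123,175),(-85,70,161)),(scn(348,103),(47,70,160)),
 (top(85,498),(-117,110,151)),(top(120,78),(117,110,151)),(scn(430,38),(117,110,151)),(scn(62,155),(-117,110,151)),(top(302,165),(65,0,219)),(top(497,82),(116,-100,219)),(scn(580,262),(116,-100,219))]
def res(s,k=slice(0,5)): return np.array([proj(a[0],M(s,p))[0]-a[1:] for a,p in o[k]]).ravel()
for k in (slice(0,5),slice(0,12)):
    r=least_squares(res,[550,0,0],args=(k,),x_scale=[100,100,.1],loss="soft_l1"); print(r.x); print(res(r.x,slice(0,12)).reshape(-1,2).round(1).tolist())
s=r.x
# head angle
def H(a,d,y,h): return (12-d*np.cos(a)+h*np.sin(a),y,208+d*np.sin(a)+h*np.cos(a))
for a in np.arange(.5,1,.1):
    print(round(a,2),[( (proj("top",M(s,H(a,d,y,20)))[0]-[195,165])*5.6).round().tolist() for d,y in((122,-5),(122,-95),(0,-5))],[( (proj("scene",M(s,H(a,d,y,20)))[0]-[195,155])*5).round().tolist() for d,y in((122,-5),(122,-95),(0,-95))])
E
```

```text
[ 5.26575017e+02  5.87515853e+01 -9.46533310e-02]
[[0.3, -0.2], [0.2, -0.2], [0.2, -0.1], [-0.3, -0.4], [-0.5, -0.2], [-1.6, 0.5], [-1.2, -1.8], [0.8, -3.2], [-3.0, -2.1], [-0.3, -0.6], [0.9, -0.9], [1.5, -2.2]]
[ 5.24890519e+02  5.73148394e+01 -1.02573196e-01]
[[0.5, 0.2], [0.6, 0.2], [0.9, 0.3], [-0.5, 0.0], [-0.6, 0.5], [-1.4, 0.7], [-0.4, -1.5], [0.9, -2.5], [-3.2, -1.8], [0.4, -0.1], [1.7, -0.0], [1.0, -1.1]]
0.5 [[277.0, 456.0], [464.0, 471.0], [304.0, 246.0]] [[138.0, 157.0], [197.0, 307.0], [408.0, 298.0]]
0.6 [[278.0, 438.0], [465.0, 454.0], [304.0, 243.0]] [[152.0, 142.0], [211.0, 292.0], [411.0, 298.0]]
0.7 [[278.0, 419.0], [467.0, 435.0], [305.0, 240.0]] [[168.0, 127.0], [228.0, 277.0], [414.0, 298.0]]
0.8 [[279.0, 398.0], [469.0, 414.0], [305.0, 237.0]] [[186.0, 112.0], [247.0, 262.0], [416.0, 298.0]]
0.9 [[280.0, 375.0], [471.0, 391.0], [305.0, 235.0]] [[206.0, 98.0], [268.0, 248.0], [419.0, 299.0]]
```

The controls fit to 0.3 px, which gives a machine pose of (526.6, 58.8) mm and yaw -0.095. The head is open about 0.75 rad. Now I'll shut the fingers and travel high towards the rocker.

Emit:
arm_command --plan '[{"jaw":0,"linear":[-0.2,-0.125,-0.1],"roll":0},{"jaw":0,"linear":[-0.4,-0.25,-0.1],"roll":0},{"jaw":0,"linear":[-0.6,-0.375,-0.1],"roll":0},{"jaw":0,"linear":[-0.8,-0.5,-0.1],"roll":-0.02},{"jaw":0,"linear":[-1,-0.624,-0.1],"roll":-0.044},{"jaw":0,"linear":[-1,-0.624,-0.1],"roll":-0.044},{"jaw":0,"linear":[-1,-0.624,-0.1],"roll":-0.044},{"jaw":0,"linear":[-1,-0.624,-0.1],"roll":-0.044},{"jaw":0,"linear":[-1,-0.624,-0.1],"roll":-0.044},{"jaw":0,"linear":[-1,-0.624,-0.1],"roll":-0.044}]'

```text
time: 1.35
tool_pos: [381.1, 308.2, 261.2]
tool_rot: [0.047, 0.999, -0.0, -0.0]
contact_force: [0.0, -0.4, 0.7]
opening: 0.3
gripper_force: 0.0
```

```bash
cat >> h.py <<'E'
S=[526.6,58.75,-.0947]
def shift(mp):
    from workcell import monitor
    o=monitor.observe(); r=R.from_quat(o["tool_rot"]); t=M(S,mp)[0]
    a=r.as_matrix()
    print("t",o["time"],"pos",o["tool_pos"].round(1),"machine",R.from_euler("z",-S[2]).apply(o["tool_pos"]-[S[0],S[1],0]).round(1),"target",t.round(1),"shift/300",(a.T@(t-o["tool_pos"])/300).round(4),"yaw of y",np.degrees(np.arctan2(a[1,1],a[0,1])).round(1),"F",o["contact_force"].round(2),"open",o["opening"])
E
python3 -c "
from h import *
shift((27,70,190))"
```

```text
t 1.35 pos [381.1 308.2 261.2] machine [-168.4  234.6  261.2] target [560.1 125.9 190. ] shift/300 [-0.6513 -0.5488  0.2371] yaw of y 84.6 F [ 0.02 -0.39  0.74] open 0.269949423342795
```

Emit:
arm_command --plan '[{"jaw":0,"linear":[-0.16,-0.14,0],"roll":0},{"jaw":0,"linear":[-0.32,-0.27,0],"roll":0},{"jaw":0,"linear":[-0.48,-0.4,0],"roll":0},{"jaw":0,"linear":[-0.651,-0.549,0],"roll":0},{"jaw":0,"linear":[-0.651,-0.549,0.1],"roll":0},{"jaw":0,"linear":[-0.651,-0.549,0.2],"roll":0},{"jaw":0,"linear":[-0.651,-0.549,0.237],"roll":0},{"jaw":0,"linear":[-0.651,-0.549,0.237],"roll":0},{"jaw":0,"linear":[-0.651,-0.549,0.237],"roll":0},{"jaw":0,"linear":[-0.651,-0.549,0.237],"roll":0}]'

```text
time: 2.6
tool_pos: [561.4, 125.0, 191.9]
tool_rot: [0.048, 0.999, 0.0, 0.002]
contact_force: [0.9, 0.0, 0.5]
opening: 0.3
gripper_force: 0.0
```

```bash
python3 -c "
from h import *
shift((27,70,154))
import cv2
i=cv2.cvtColor(optics.get_image('top'),cv2.COLOR_RGB2BGR)[165:270,195:315]; cv2.imwrite('pics/t2.png',cv2.resize(i,None,fx=5.6,fy=5.6,interpolation=2))"
```

```text
t 2.6 pos [561.4 125.  191.9] machine [ 28.4  69.2 191.9] target [560.1 125.9 154. ] shift/300 [0.005  0.0025 0.1262] yaw of y 84.5 F [0.87 0.03 0.54] open 0.26111549431039954
```

View pics/t2.png

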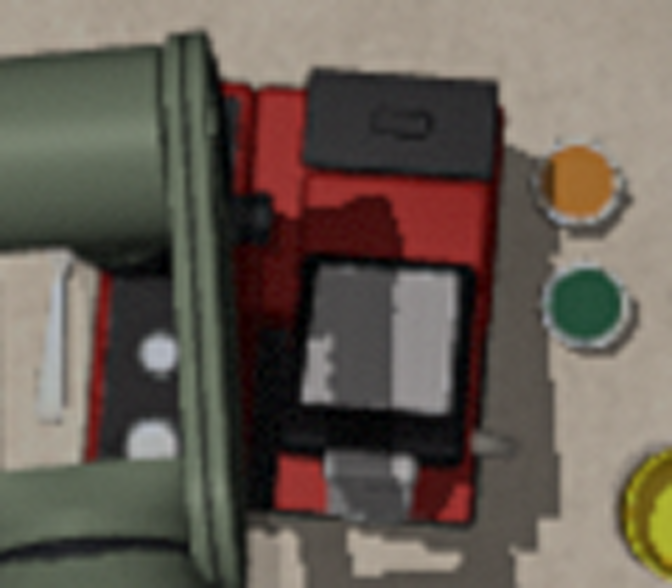

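The arm hides the panel, but the measured TCP is at machine (28.4, 69.2), directly over the rocker's front half, and the head is untouched. Pressing down slowly.

Emit:
arm_command --plan '[{"jaw":0,"linear":[0.004,0.002,0.05],"roll":0},{"jaw":0,"linear":[0.004,0.002,0.08],"roll":0},{"jaw":0,"linear":[0.004,0.002,0.095],"roll":0},{"jaw":0,"linear":[0.004,0.002,0.105],"roll":0},{"jaw":0,"linear":[0.004,0.002,0.112],"roll":0},{"jaw":0,"linear":[0.004,0.002,0.119],"roll":0},{"jaw":0,"linear":[0.004,0.002,0.123],"roll":0},{"jaw":0,"linear":[0.004,0.002,0.123],"roll":0},{"jaw":0,"linear":[0.004,0.002,0.123],"roll":0},{"jaw":0,"linear":[0.004,0.002,0.123],"roll":0}]'

```text
time: 3.9
tool_pos: [558.0, 125.5, 157.8]
tool_rot: [0.048, 0.999, -0.0, -0.001]
contact_force: [-15.7, -1.5, 27.0]
opening: 0.2
gripper_force: 14.4
```

```bash
python3 -c "
from h import *
shift((27,70,154))"
```

```text
t 3.9 pos [558.  125.5 157.8] machine [ 24.9  69.4 157.8] target [560.1 125.9 154. ] shift/300 [-0.007   0.0019  0.0128] yaw of y 84.5 F [-15.71  -1.5   27.  ] open 0.16812617101933278
```

Emit:
arm_command --plan '[{"jaw":0,"linear":[0,0,-0.1],"roll":0},{"jaw":0,"linear":[0,0,-0.3],"roll":0},{"jaw":0,"linear":[0,0,-0.5],"roll":0},{"jaw":0,"linear":[0,0,-0.65],"roll":0},{"jaw":0,"linear":[0.14,-0.2,-0.65],"roll":0},{"jaw":0,"linear":[0.27,-0.4,-0.65],"roll":0},{"jaw":0,"linear":[0.27,-0.4,-0.65],"roll":0},{"jaw":0,"linear":[0.27,-0.4,-0.65],"roll":0},{"jaw":0,"linear":[0.27,-0.4,-0.65],"roll":0},{"jaw":0,"linear":[0.27,-0.4,-0.65],"roll":0}]'

```text
time: 5.15
tool_pos: [467.9, 14.5, 348.0]
tool_rot: [0.048, 0.999, 0.0, -0.0]
contact_force: [0.4, -0.5, -0.7]
opening: 0.2
gripper_force: 0.0
```

```bash
python3 -c "
from h import *
shift((-57,-50,225))
import cv2
i=cv2.cvtColor(optics.get_image('scene'),cv2.COLOR_RGB2BGR)[155:275,195:325]; cv2.imwrite('pics/s2.png',cv2.resize(i,None,fx=5,fy=5,interpolation=2))"
```

```text
t 5.15 pos [467.9  14.5 348. ] machine [-54.2 -49.6 348. ] target [465.1  14.4 225. ] shift/300 [ 0.0091 -0.0015  0.4099] yaw of y 84.6 F [ 0.42 -0.52 -0.7 ] open 0.21846126325645293
```

View pics/s2.png

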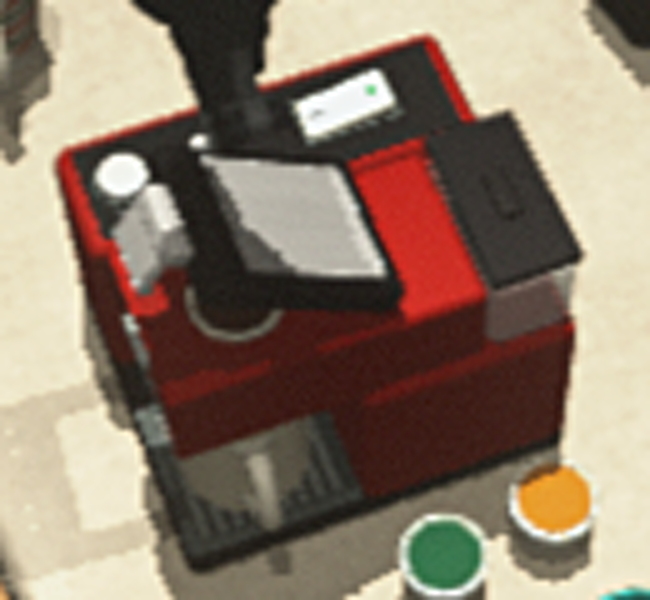

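The rocker's rear end is now raised and its front end is down, so it is on. The fingers are above the head, which I'll now press down while drifting forward.

Emit:
arm_command --plan '[{"jaw":0,"linear":[0.01,0,0.1],"roll":0},{"jaw":0,"linear":[0.01,0,0.16],"roll":0},{"jaw":0,"linear":[0.02,0,0.21],"roll":0},{"jaw":0,"linear":[0.04,0,0.26],"roll":0},{"jaw":0,"linear":[0.06,0,0.3],"roll":0},{"jaw":0,"linear":[0.08,0,0.34],"roll":0},{"jaw":0,"linear":[0.1,0,0.37],"roll":0},{"jaw":0,"linear":[0.1,0,0.395],"roll":0},{"jaw":0,"linear":[0.1,0,0.41],"roll":0},{"jaw":0,"linear":[0.1,0,0.41],"roll":0}]'

```text
time: 6.45
tool_pos: [436.9, 16.6, 228.2]
tool_rot: [0.048, 0.999, -0.0, 0.0]
contact_force: [-8.6, 1.6, 16.1]
opening: 0.2
gripper_force: 7.8
```

```bash
python3 -c "
from h import *
shift((-85,-50,225))"
```

```text
t 6.45 pos [436.9  16.6 228.2] machine [-85.3 -50.4 228.2] target [437.3  17.  225. ] shift/300 [-0.001   0.0014  0.0107] yaw of y 84.5 F [-8.58  1.63 16.12] open 0.1562982757684155
```

The head is hard against its stop at z 228, so it is shut. I'll lift and cross over above the large button.

Emit:
arm_command --plan '[{"jaw":0,"linear":[0,0,-0.06],"roll":0},{"jaw":0,"linear":[0,0,-0.2],"roll":0},{"jaw":0,"linear":[0,0.15,-0.2],"roll":0},{"jaw":0,"linear":[0,0.3,-0.2],"roll":0},{"jaw":0,"linear":[0,0.4,-0.2],"roll":0},{"jaw":0,"linear":[0,0.4,-0.2],"roll":0},{"jaw":0,"linear":[0,0.4,-0.1],"roll":0},{"jaw":0,"linear":[0,0.4,0.05],"roll":0},{"jaw":0,"linear":[0,0.4,0.12],"roll":0},{"jaw":0,"linear":[0,0.4,0.12],"roll":0}]'

```text
time: 7.7
tool_pos: [447.0, 134.8, 187.2]
tool_rot: [0.049, 0.999, -0.001, -0.003]
contact_force: [-0.4, 0.1, 0.0]
opening: 0.2
gripper_force: 0.0
```

```bash
python3 -c "
from h import *
shift((-85,70,155))
import cv2
i=cv2.cvtColor(optics.get_image('scene'),cv2.COLOR_RGB2BGR)[155:275,195:325]; cv2.imwrite('pics/s3.png',cv2.resize(i,None,fx=5,fy=5,interpolation=2))"
```

```text
t 7.7 pos [447.  134.8 187.2] machine [-86.4  68.2 187.2] target [448.6 136.5 155. ] shift/300 [-0.0052  0.0062  0.1072] yaw of y 84.4 F [-0.37  0.11  0.03] open 0.20751835050808223
```

View pics/s3.png

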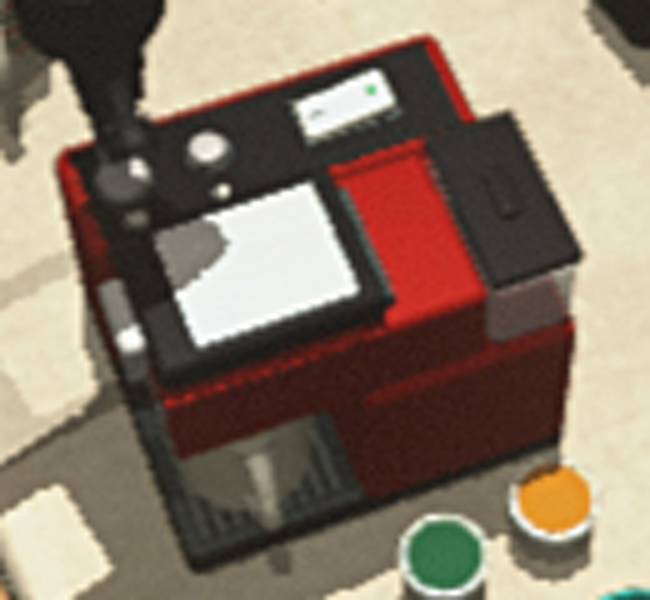

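The head lies flat and shut, and the mug handle and pods haven't moved. The fingertip is above the large button at about (125,180). I'll press and release.

Emit:
arm_command --plan '[{"jaw":0,"linear":[-0.004,0.005,0.06],"roll":0},{"jaw":0,"linear":[-0.004,0.005,0.085],"roll":0},{"jaw":0,"linear":[-0.004,0.005,0.098],"roll":0},{"jaw":0,"linear":[-0.004,0.005,0.108],"roll":0},{"jaw":0,"linear":[-0.004,0.005,0.115],"roll":0},{"jaw":0,"linear":[-0.004,0.005,0.119],"roll":0},{"jaw":0,"linear":[-0.004,0.005,0.119],"roll":0},{"jaw":0,"linear":[-0.004,0.005,0.119],"roll":0},{"jaw":0,"linear":[-0.004,0.005,0.119],"roll":0},{"jaw":0,"linear":[-0.004,0.005,0.119],"roll":0}]'

```text
time: 9.0
tool_pos: [450.8, 137.2, 155.0]
tool_rot: [0.048, 0.999, -0.0, 0.001]
contact_force: [-2.4, -2.1, 7.7]
opening: 0.1
gripper_force: 3.9
```

```bash
python3 -c "
from h import *
shift((-85,70,154))"
```

```text
t 9.0 pos [450.8 137.2 155. ] machine [-82.9  71.  155. ] target [448.6 136.5 154. ] shift/300 [ 0.007  -0.0032  0.0033] yaw of y 84.5 F [-2.43 -2.05  7.74] open 0.1383509364609591
```

It is at z 155 with 7.7 N. I'll push slightly further to be sure, then release and lift clear.

Emit:
arm_command --plan '[{"jaw":0,"linear":[0,0,0.006],"roll":0},{"jaw":0,"linear":[0,0,0.008],"roll":0},{"jaw":0,"linear":[0,0,0.008],"roll":0},{"jaw":0,"linear":[0,0,-0.02],"roll":0},{"jaw":0,"linear":[0,0,-0.1],"roll":0},{"jaw":0,"linear":[0,0,-0.25],"roll":0},{"jaw":0,"linear":[0,0,-0.4],"roll":0},{"jaw":0,"linear":[0.3,0.1,-0.55],"roll":0},{"jaw":0,"linear":[0.3,0.1,-0.6],"roll":0},{"jaw":0,"linear":[0.3,0.1,-0.6],"roll":0}]'

```text
time: 10.25
tool_pos: [363.6, 177.4, 336.8]
tool_rot: [0.047, 0.999, 0.001, 0.004]
contact_force: [-0.5, 0.0, -0.7]
opening: 0.3
gripper_force: 0.0
```

```bash
python3 -c "
from h import *
shift((-85,70,154))
import cv2
i=cv2.cvtColor(optics.get_image('scene'),cv2.COLOR_RGB2BGR)[155:275,195:325]; cv2.imwrite('pics/s4.png',cv2.resize(i,None,fx=5,fy=5,interpolation=2))"
```

```text
t 10.25 pos [363.6 177.4 336.8] machine [-173.4  102.7  336.8] target [448.6 136.5 154. ] shift/300 [-0.2904 -0.1112  0.6109] yaw of y 84.6 F [-0.51  0.02 -0.7 ] open 0.2614608968916919
```

View pics/s4.png

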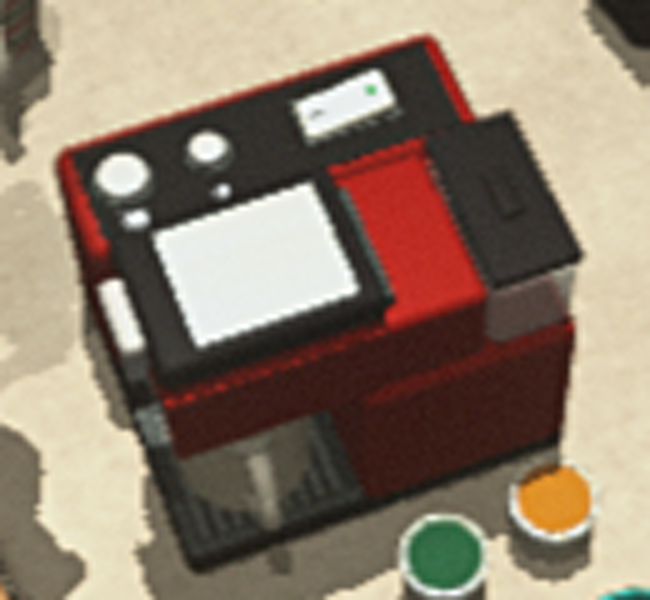

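The rocker is on, the head is shut, both buttons are out at (123,175) and (208,147), the pods and mug are unmoved, and the robot is clear.

```bash
python3 -c "
from workcell import ticket
print(ticket.hand_in())"
```

```text
the job is handed in; nothing more can be done
None
```

I handed the job in at about 10 s of the 45 s allowed: the rocker was switched on, the head shut and the large-cup button pressed and released, in that order. The last picture shows the pods and mug unmoved and the arm clear, but the hand-in gave no verdict.

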